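# Seat the adapter plate and hold the sprung arm wound to its stop

## Task

On the plate carrier on the bench, first press the raised end of the loose adapter plate down so that the plate sits level and fully down on its bed between the guides, while the sprung arm is still swung clear of it. Then push the arm by its upright post round against its spring, over the plate, until it reaches its stop, and keep holding it there: finish while the gripper is still holding the arm at the stop, because a colleague will then put in the lock screw. Leave the other things on the bench where they are.

Things in the scene. Friction and masses are not known exactly. Their poses are not given: they have to be found in the camera images.
- carrier: Plate carrier fixed to the bench: grey base, its x -75 to 75, y -132.5 to 82.5 mm, 30 mm high. Origin on the bench under the middle of the plate bed, z up. The bed is 86 x 128 mm, its top 36 mm above the bench, with eight small dark guides round it (tops at 51 mm, 1.5 mm clear of the plate). A pivot body at x 0, y -100 mm carries the sprung arm.
- plate: Loose aluminium plate 86 (x) x 128 (y) x 8 mm, 0.22 kg, 24 dark round marks. Origin mid underside, axes as the carrier's. Starts cocked: -y end (by the pivot) 11 to 15 mm up on the lift bar, +y end on the bed. Press 4 to 10 N down on its centre line about 42 mm from its middle towards -y; it stays down. When level its underside is 36, its top 44 mm above the bench.
- lift_bar (a joint): Steel lift bar 50 x 8 mm across the bed at carrier y -52 mm, under the plate: height of its top above the bed in m, 0 = flush (down), at most 0.013. Stiff sliding fit, about 4.5 N: stays wherever it is pushed.
- swing_hinge (a joint): Arm angle, rad, about the upright pivot: 0 = rest, swung clear, nearly along the carrier's -x; grows clockwise seen from above; 1.4 = stop, arm along the carrier's +y over the plate. Arm direction in the carrier frame, anticlockwise from +x, is 2.971 - value. A spring always drives it back to 0 (at the post about 3 N at rest, 6.5 N at the stop).
- swing_arm: The turning arm: aluminium bar 16 mm wide, 8 mm thick, reaching 121 mm from the pivot, underside 54 and top 62 mm above the bench (10 mm above the level plate, but it fouls the raised one), with a black upright round post near its end. Origin on the pivot axis at the height of the bar's top.
- pivot (a point): Point on the arm's pivot axis at the height of the bar's top, 62 mm above the bench; at carrier x 0, y -100 mm.
- post_grip (a point): Point on the axis of the black post, 110 mm from the pivot axis, 88 mm above the bench. The post is 14 mm in diameter, from 62 to 105 mm above the bench; pinch it from above or push it.
- screwdriver: Bystander: screwdriver 190 mm long lying beyond the carrier (+x side of it); origin under its middle.
- tape_roll: Bystander: clear tape roll, 84 mm across, 24 mm high, lying flat at the carrier's +y end; origin under its centre.
- wash_bottle: Bystander: white bottle, 64 mm across, 150 mm high, standing past the carrier's far +y corner; origin under its centre.
- tip_box: Bystander: grey box 85 x 120 x 55 mm past the carrier's far -y corner; origin under its centre.
- screw_tray: Bystander: small white tray 85 x 75 x 24 mm with screws at the carrier's -y end; origin under its centre.
- wrench: Bystander: wrench 150 mm long lying flat before the carrier's near +y corner; origin under its middle.
Things that resemble listed ones, but are neither listed nor needed, are in the scene too. There is more than one size of the plate; the job needs the middle-sized.

How it is judged:
On the way, in this order (a step that is already met when the one before it is completed fails the run):
1. the plate is pressed level and fully down on its bed while the arm is still swung clear (angle between plate's own z axis and vertical below 0.035 rad and z of plate in the frame of carrier between 0.033 and 0.0385 m and horizontal distance between plate and carrier below 0.006 m and value of joint lift_bar below 0.003 m and value of joint swing_hinge below 0.35 rad), for 0.2 s.
2. the gripper holds the arm wound to its stop (value of joint swing_hinge above 1.33 rad and velocity of joint swing_hinge between -0.15 and 0.15 rad/s and contact force between the fingers and swing_arm above 1.5 N), for 0.3 s.
At the end, for the whole second after the job is handed in: The arm stands within 0.07 rad of its stop (joint above 1.33 of 1.4), still (under 0.15 rad/s), with the fingers bearing on it with more than 1.5 N, and the plate lies level (under 0.035 rad), its underside 33 to 38.5 mm above the bench and its middle within 6 mm of the bed's (all of step 2 and angle between plate's own z axis and vertical below 0.035 rad and z of plate in the frame of carrier between 0.033 and 0.0385 m and horizontal distance between plate and carrier below 0.006 m); the arm keeps its last pose, push and grip.
It fails at once if a bystander is moved more than 30 mm (distance of any of screwdriver, tape_roll, wash_bottle, tip_box, screw_tray, wrench from where it was at the start of the episode above 0.03 m).
It also fails if it takes over 45 s, if anything falls off the work surface, if the arm or the gripper's body presses on something with over 40 N, if the wrist force passes 120 N, or if a joint passes its speed limit or range.

## Robot

A 6-joint arm with a two-finger parallel gripper is mounted at the origin on the work surface. World frame = base frame: x ahead of the robot, y to its left, z up, the work surface at z = 0. Lengths are in m, angles in rad, forces in N, time in s.
With the tool pointing down it reaches from about 0.275 to 0.975 m from the base axis. Payload 8.4 kg.
Tool frame: the origin (TCP) lies at the very end of the fingers, on their centre line; the grasp point (between the pads) lies 19 mm behind it; z points along the fingers, y is the line along which they close (so a half turn about z gives the same grasp; the last joint's range is limited). The gripper opens to 92 mm and grips with 3 to 60 N. Pads are 20 mm wide; open, the fingers measure 128 mm over their backs; the gripper's body (75 mm by 189 mm) begins 69 mm behind the grasp point.
Start: joints at [1.193, 0.353, 1.633, -0, 1.155, -0.002], TCP at [0.229, 0.581, 0.215] pointing down, gripper open.
Joint ranges: [-2.63, 2.63], [-0.92, 2.1], [0.06, 2.66], [-1.3, 4.44], [0, 2.69], [-3.02, 3.02]. Speed limits (rad/s): [2.22, 2.22, 2.79, 3.14, 3.14, 3.14].

## Interface

Orientations are given as a unit quaternion [w, x, y, z].
In Python, from cell import state, imaging, workorder gives the robot as it stands. The module is installed in compiled form; this text tells all that it offers.
- The arm moves only by the tool drive_tool, never from a script. Its argument "targets" is text: rows parted by semicolons, each of 4 numbers parted by spaces: the shift along the tool's x, y, z in mm, then the turn about the tool's z in rad. In form: x y z roll; .... A call has 1 to 20 rows; each row shifts and turns the commanded pose from where the row before left it, along the tool's axes as they then stand; what a row does not reach is not made up. A row lasts 1/12 s, in which the tool goes at most 41.7 mm and 7.16 degrees, less where a joint would pass 70% of its speed; a pose out of reach is approached as far as the arm can. A call is refused whole if a number of a shift passes 41.7 or a number of a turn 0.125, either way. A call with a gripper value outside its range is refused whole. "gripper" is the finger opening in mm, from 0 to 91.9, set as the call begins (left out, the last holds). The fingers move at their own pace and stop on an object; "force" is the grip in N (left out, the last holds). Time passes only in rows, so rows that do not move let the fingers close. It gives the time, the measured TCP pose, the force, the opening and the grip force at its end, in the units of the state.
- state(): the state, without advancing time (a new reading comes with each control period).
- imaging.read_camera(name): name is "side" or "top"; returns a dict with "img" (384x512x3 uint8, red, green, blue), "depth" (384x512 float32, m along the optical axis (not along the pixel's ray), 0 where there is no reading), "vertical_fov" (degrees; the focal length in pixels is half the picture's height over the tangent of half this angle, whatever the lens; pixels are square), "cx", "cy" (the principal point, pixels), "position" and "orientation" of the camera in the world. Camera axes: x right, y down, z forward; pixel columns grow to the right and rows downward; lengths in m; the calibration is good to about 2 mm. A picture is of the moment at which its call begins.
- workorder.sign_off(): hands the job in; it is judged then, once.
The state is a dict: "clock": time; "qpos": joint angles; "qvel": joint speeds; "joint_efforts": joint torques, N m; "tcp_pos": TCP position; "orientation": TCP orientation; "force": force on the tool from outside, world axes, zero at the start; "torque": the same for the moment, N m; "opening": finger opening in m; "grasp_force": force on a finger pad.
Only numpy, scipy, OpenCV 4.12 (cv2) and the standard library are available. Lean on these libraries where they do the work, as an engineer would, in place of code of your own. Each camera call takes 0.05 s, during which the arm holds its last target. There are 200 camera calls.

## Working session

There is one attempt and no reset: what is moved stays moved. The work goes in short steps, Python scripts to look and compute and a tool call to move; the robot and the scene stay as the last step left them, time stands still between calls to the robot, and variables do not carry over. Pictures are saved under pics/ and viewed, at most 10 in all, crops included, and the job is handed in when it is done.

Besides the shell and the picture viewer there is one more tool, called after "Emit:" as name(argument=value, ...) on one line, values as JSON. drive_tool: Moves the arm, as the interface text tells. Its arguments: {"type":"object","properties":{"targets":{"type":"string"},"gripper":{"type":"number"},"force":{"type":"number"}},"required":["targets"]}

```bash
mkdir -p pics
cat > h.py <<'E'
import numpy as np, cv2
from scipy.spatial.transform import Rotation as R
from cell import state, imaging, workorder
def cam(n):
    d=imaging.read_camera(n); np.savez(''+n+'.npz',**d); return d
def load(n): return dict(np.load(''+n+'.npz'))
def Rq(q): return R.from_quat([q[1],q[2],q[3],q[0]]).as_matrix()
def px2w(d,u,v,z=None):
    f=192/np.tan(np.radians(float(d['vertical_fov']))/2)
    ray=np.array([(u-d['cx'])/f,(v-d['cy'])/f,1.]); r=Rq(d['orientation'])@ray; p=d['position']
    if z is None: return p+r*d['depth'][int(round(v)),int(round(u))]
    return p+r*(z-p[2])/r[2]
def w2px(d,P):
    f=192/np.tan(np.radians(float(d['vertical_fov']))/2)
    c=Rq(d['orientation']).T@(np.array(P)-d['position']); return c[0]/c[2]*f+d['cx'],c[1]/c[2]*f+d['cy']
E
python3 - <<'E'
from h import *
for n in('top','side'):
    d=cam(n); cv2.imwrite(f'pics/{n}0.png',cv2.resize(d['img'][:,:,::-1],(800,600))); print(n,d['position'],d['orientation'],d['vertical_fov'],d['cx'],d['cy'])
print(state())
E
```

```text
top [ 0.43958825 -0.02553992  1.01877766] [-0.03002656  0.71605922 -0.69672443  0.03053965] 53.247486906134604 256.31830322179104 188.5450445484723
side [ 0.30642945 -0.9191066   0.92706206] [-0.40245866  0.907065   -0.1110563   0.05409812] 42.456573099005155 255.27925903414965 191.6681762342678
{'clock': 0.1, 'qpos': array([ 1.19260670e+00,  3.53598920e-01,  1.63399645e+00, -1.32104264e-05,
        1.15522193e+00, -2.40483525e-03]), 'qvel': array([ 0.00135351, -0.00142969, -0.00077866, -0.00042642, -0.0012128 ,
        0.00070839]), 'joint_efforts': array([ 1.31339206e-03, -5.94909239e+01, -3.34930658e+01,  6.99648005e-02,
        1.85503601e-02, -3.88841454e-05]), 'tcp_pos': array([0.22922883, 0.58099539, 0.21395335]), 'orientation': array([-1.09889500e-04,  1.86786142e-01,  9.82400408e-01, -6.02414440e-04]), 'force': array([ 1.10905532, -0.46785029,  0.74439455]), 'torque': array([-0.00152788,  0.00670292,  0.007619  ]), 'grasp_force': 0.0, 'opening': 0.0923933058809667}
```

View pics/top0.png

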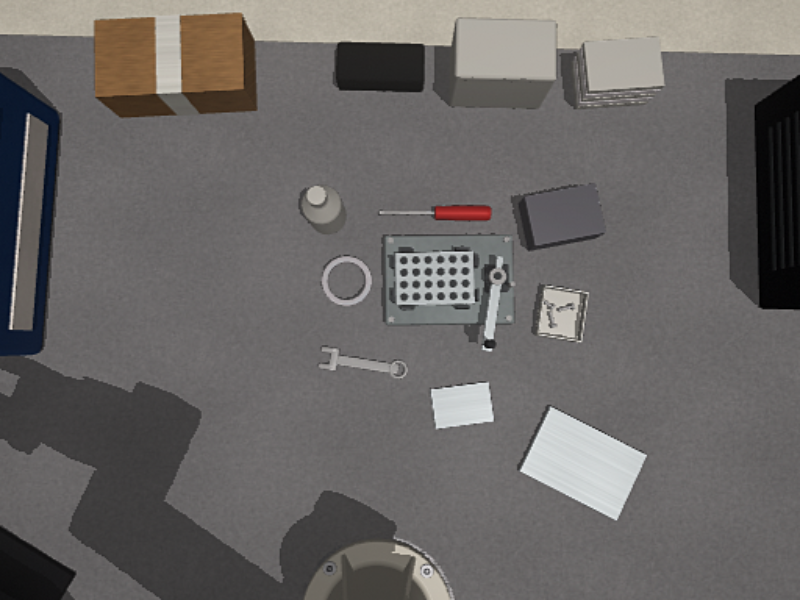

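View pics/side0.png

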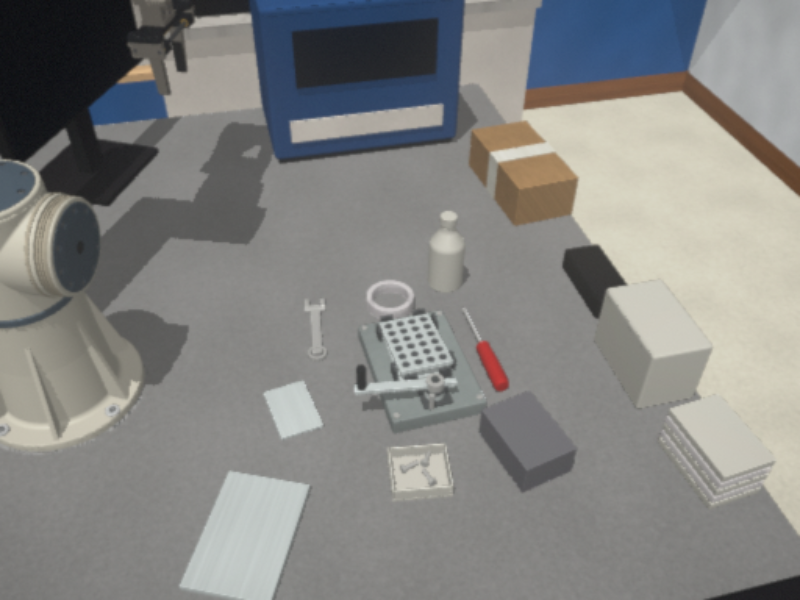

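Top view (800x600): the carrier is at (448,280) and the marked plate in it at (435,278). The pivot is at (497,275) and the post at (489,344). Other plate candidates are the small plain one at (462,405) and the large plain one at (582,463). The one with 24 marks between the guides fits the description, so I'll confirm it in a crop.

Run:
```python
from h import *
d=load('top'); c=d['img'][140:235,235:340,::-1]
cv2.imwrite('pics/crop1.png',cv2.resize(c,None,fx=6,fy=6,interpolation=cv2.INTER_CUBIC)[:600])
```

```text
(no output)
```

View pics/crop1.png

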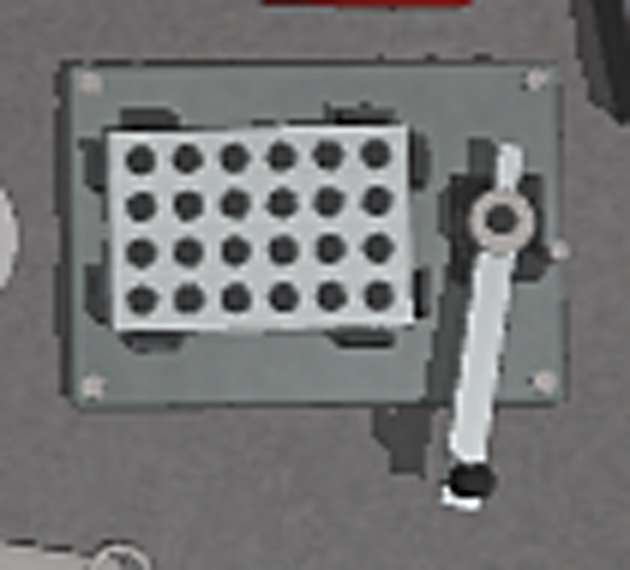

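The crop shows the plate with 24 marks between the eight guides, its right end (the pivot side) raised, with corners (110,130), (407,127), (412,320), (115,330). The arm is clear, pivot (502,219), post top (470,478). This is the right plate: 86x128 mm, on the bed. Next I'll work out the poses.

Run:
```python
from h import *
d=load('top')
W=lambda x,y,z: px2w(d,235+x/6-.4,140+y/6-.4,z)
b=[W(90,82,.03),W(537,79,.03),W(545,380,.03),W(92,386,.03)]
print('screws',np.round(b,4)); ctr=np.mean(b,0)
ax=(b[0]+b[3]-b[1]-b[2])[:2]; th=np.arctan2(ax[1],ax[0])-np.pi/2
ax2=(b[0]+b[1]-b[2]-b[3])[:2]; print('yaw',th,np.arctan2(ax2[1],ax2[0]))
ed=[W(70,62,.03),W(560,62,.03),W(566,402,.03),W(70,405,.03)]
print('edges',np.round(ed,4)); 
pc=W(262,228,.05); print('plate centre',pc)
print('marks',[np.round(W(*p),4) for p in[(142,159,.047),(377,154,.055),(379,297,.055),(142,299,.047)]])
pv=W(502,219,.07);post=W(470,476,.105);print('pivot',pv,'post',post,np.linalg.norm((pv-post)[:2]))
for yaw in(th,np.arctan2(ax2[1],ax2[0])):
  Rm=R.from_euler('z',yaw).as_matrix()
  o=ctr+Rm@[0,.025,0]; print('origin',o,'press',o+Rm@[0,-.042,0],'pivot pred',o+Rm@[0,-.1,0],'stop post',o+Rm@[0,.01,0])
for x,y in[(150,180),(350,180),(400,225),(355,275),(115,225)]: 
  p=px2w(d,235+x/6,140+y/6); print(x,y,np.round(p,4))
```

```text
screws [[ 0.6165 -0.005   0.03  ]
 [ 0.6232 -0.1996  0.03  ]
 [ 0.4921 -0.2046  0.03  ]
 [ 0.4842 -0.0097  0.03  ]]
yaw 0.03752369153530388 0.03684807957954884
edges [[ 6.250e-01  3.900e-03  3.000e-02]
 [ 6.309e-01 -2.095e-01  3.000e-02]
 [ 4.829e-01 -2.138e-01  3.000e-02]
 [ 4.758e-01 -5.000e-04  3.000e-02]]
plate centre [ 0.55228074 -0.08018436  0.05      ]
marks [array([ 0.5808, -0.0285,  0.047 ]), array([ 0.5845, -0.1279,  0.055 ]), array([ 0.5238, -0.1298,  0.055 ]), array([ 0.5209, -0.0301,  0.047 ])]
pivot [ 0.55646117 -0.17870345  0.07      ] post [ 0.44923929 -0.16174556  0.105     ] 0.10855460925608108
origin [ 0.55305319 -0.07975011  0.03      ] press [ 0.55462881 -0.12172055  0.03      ] pivot pred [ 0.55680468 -0.17967972  0.03      ] stop post [ 0.55267804 -0.06975715  0.03      ]
origin [ 0.55307007 -0.07974949  0.03      ] press [ 0.55461734 -0.12172098  0.03      ] pivot pred [ 0.55675404 -0.17968161  0.03      ] stop post [ 0.55270167 -0.06975627  0.03      ]
150 180 [ 0.5711 -0.0332  0.0457]
350 180 [ 0.5721 -0.1176  0.0554]
400 225 [ 0.5536 -0.1391  0.0551]
355 275 [ 0.5318 -0.1205  0.0553]
115 225 [ 0.5519 -0.0188  0.0405]
```

The measurements agree: pivot-to-post is 109 mm (should be 110), plate top is about 55 mm at the raised end, and the base is about 150x215 mm. Carrier origin is (0.553,-0.080), yaw 0.037. The press point is (0.5546,-0.1217) and the post is near (0.4485,-0.163). Moving above the press point with the gripper closed.

Emit:
drive_tool(targets="-28 -26.7 0 0;-28 -26.7 0 0;-28 -26.7 0 0;-28 -26.7 0 0;-28 -26.7 0 0;-28 -26.7 0 0;-28 -26.7 0 0;-28 -26.7 0 0;-28 -26.7 0 0;-28 -26.7 0 0;-28 -26.7 0 0;-28 -26.7 0 0;-28 -26.7 0 0;-28 -26.7 0 0;-28 -26.7 0 0;-28 -26.7 0 0;-28 -26.7 0 0;-28 -26.7 0 0;-28 -26.7 0 0;-28 -26.7 0 0", gripper=0, force=20)

```text
clock: 1.77
tcp_pos: [0.5545, -0.1229, 0.2143]
orientation: [-0.0, 0.187, 0.982, 0.0]
force: [1.1, 0.3, 1.2]
opening: 0.0001
grasp_force: 0.0
```

Emit:
drive_tool(targets="0 0 30 0;0 0 30 0;0 0 30 0;0 0 30 0;0 0 15 0;0 0 10 0;0 0 5 0;0 0 3 0;0 0 2 0;0 0 0 0;0 0 0 0")

```text
clock: 2.68
tcp_pos: [0.555, -0.121, 0.0605]
orientation: [0.001, 0.187, 0.982, -0.0]
force: [0.1, -0.2, -0.1]
opening: 0.0006
grasp_force: 0.0
```

Emit:
drive_tool(targets="0 0 1 0;0 0 1 0;0 0 1 0;0 0 1 0;0 0 1 0;0 0 1 0;0 0 1 0;0 0 1 0;0 0 0 0")

```text
clock: 3.43
tcp_pos: [0.5545, -0.1211, 0.0515]
orientation: [0.0, 0.187, 0.982, -0.0]
force: [0.6, -1.8, 2.4]
opening: 0.0006
grasp_force: 1.3
```

Emit:
drive_tool(targets="0 0 1 0;0 0 1 0;0 0 1 0;0 0 1 0;0 0 1 0;0 0 0 0;0 0 0 0")

```text
clock: 4.02
tcp_pos: [0.5543, -0.1207, 0.0464]
orientation: [-0.0, 0.187, 0.982, 0.0]
force: [1.3, -1.9, 2.3]
opening: 0.0002
grasp_force: 1.0
```

Emit:
drive_tool(targets="0 0 1 0;0 0 1 0;0 0 0.5 0;0 0 0 0;0 0 0 0")

```text
clock: 4.43
tcp_pos: [0.5543, -0.1208, 0.0444]
orientation: [0.0, 0.187, 0.982, 0.0]
force: [-1.9, -2.2, 7.6]
opening: 0.0004
grasp_force: 4.2
```

Emit:
drive_tool(targets="0 0 0.5 0;0 0 0 0;0 0 0 0;0 0 0 0")

```text
clock: 4.77
tcp_pos: [0.5544, -0.1208, 0.0444]
orientation: [0.0, 0.187, 0.982, 0.0]
force: [-2.4, -1.0, 13.5]
opening: 0.0004
grasp_force: 7.0
```

The force rises sharply at z = 44.4 mm, so the plate is down. Lifting and going above the post, then checking with the camera.

Emit:
drive_tool(targets="0 0 -2 0;0 0 -10 0;0 0 -25 0;0 0 -30 0;0 0 -30 0;20 -19 0 0;21 -20 0 0;21 -20 0 0;21 -19 0 0;0 0 0 -0.12;0 0 0 -0.12;0 0 0 0;0 0 0 0", gripper=0)

```text
clock: 5.85
tcp_pos: [0.4484, -0.1628, 0.1408]
orientation: [-0.0, 0.07, 0.998, 0.0]
force: [0.1, 0.0, -0.4]
opening: 0.0005
grasp_force: 0.0
```

Run:
```python
from h import *
t=cam('top'); s=cam('side')
a=t['img'][140:235,235:340,::-1]; a=cv2.resize(a,(420,380),interpolation=cv2.INTER_CUBIC)
b=s['img'][180:285,200:320,::-1]; b=cv2.resize(b,(380,380),interpolation=cv2.INTER_CUBIC)
cv2.imwrite('pics/c2.png',np.hstack([a,b]))
Rm=R.from_euler('z',.037).as_matrix()
for P in[(-.03,.05),(.03,.05),(-.03,-.05),(.03,-.05),(.03,0),(0,.055)]:
  for n,d in(('t',t),('s',s)):
    w=np.array([.553,-.080,0])+Rm@[*P,.044]; u,v=w2px(d,w); print(n,P,np.round(px2w(d,u,v)[2],4),end=' ')
print(state()['tcp_pos'])
```

```text
t (-0.03, 0.05) 0.0414 s (-0.03, 0.05) 0.0432 t (0.03, 0.05) 0.0421 s (0.03, 0.05) 0.0439 t (-0.03, -0.05) 0.043 s (-0.03, -0.05) 0.0473 t (0.03, -0.05) 0.0436 s (0.03, -0.05) 0.0459 t (0.03, 0) 0.0443 s (0.03, 0) 0.0451 t (0, 0.055) 0.0407 s (0, 0.055) 0.044 [ 0.44857719 -0.16274758  0.14062669]
```

View pics/c2.png

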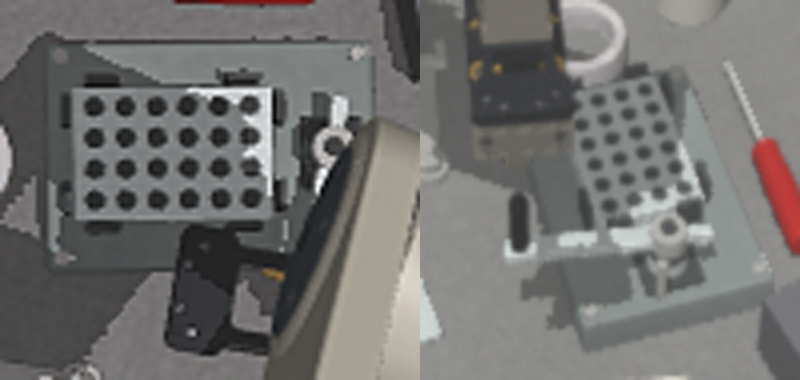

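The plate looks seated between the guides and the arm is still clear: post at (518,220) in the right half, with the fingertips straight above it at (520,155). I'll compare the plate's tilt with the base's to cancel the calibration error.

Run:
```python
from h import *
Rm=R.from_euler('z',.037).as_matrix()
for n in('top','side'):
  d=load(n)
  def fit(pts,h):
    A=[]
    for P in pts:
      w=np.array([.553,-.080,0])+Rm@[*P,h]; u,v=w2px(d,w); z=px2w(d,u,v)[2]
      if abs(z-h)<.006: A.append([*P,1,z])
    A=np.array(A); c=np.linalg.lstsq(A[:,:3],A[:,3],rcond=None)[0]; print(n,h,len(A),np.round(c,4), np.std(A[:,:3]@c-A[:,3]))
  g=np.linspace
  fit([(x,y) for x in g(-.038,.038,30) for y in g(-.058,.058,40)],.044)
  fit([(x,y) for x in(-.07,-.065,-.06,.06,.065,.07) for y in g(-.125,.078,80)],.030)
  fit([(x,y) for x in g(-.3,-.1,40) for y in g(-.12,.08,40)],.0)
```

```text
top 0.044 1195 [0.0013 0.0004 0.0434] 0.001777624915465535
top 0.03 344 [-0.0008  0.0015  0.0293] 0.0018052070994498985
top 0.0 891 [-0.0002 -0.003  -0.0003] 0.002197370087917326
side 0.044 1163 [ 0.0004 -0.0017  0.0444] 0.0017739065457124204
side 0.03 386 [-0.0001 -0.0078  0.0302] 0.0018698667551343504
side 0.0 1376 [ 0.0003 -0.0022  0.0008] 0.0020851186759316066
```

The plate is level to within about 0.003 rad, top at 44 mm. Opening over the post and coming down round it.

Emit:
drive_tool(targets="0 0 0 0;0 0 0 0;0 0 0 0;0 0 0 0;0 0 0 0;0 0 10 0;0 0 10 0;0 0 15 0;0 0 15 0;0 0 10 0;0 0 7 0;0 0 4 0;0 0 0 0;0 0 0 0", gripper=44)

```text
clock: 7.12
tcp_pos: [0.4486, -0.163, 0.0696]
orientation: [-0.0, 0.068, 0.998, 0.0]
force: [0.0, 0.4, -0.7]
opening: 0.0441
grasp_force: 0.0
```

Run:
```python
from h import *
s=cam('side');b=s['img'][190:270,200:300,::-1]; cv2.imwrite('pics/c3.png',cv2.resize(b,(600,480),interpolation=cv2.INTER_CUBIC))
```

```text
(no output)
```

View pics/c3.png

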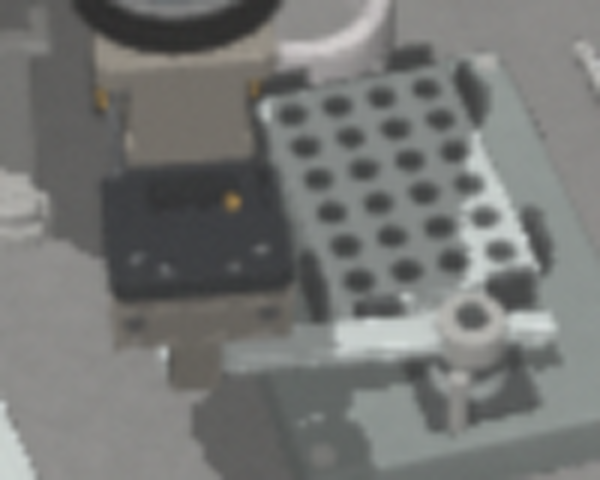

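The near finger at (195,365) covers the post and the bar's end shows at (165,355), so the post is between the fingers. Closing.

Emit:
drive_tool(targets="0 0 0 0;0 0 0 0;0 0 0 0;0 0 0 0;0 0 0 0;0 0 0 0;0 0 0 0;0 0 0 0", gripper=0, force=25)

```text
clock: 7.83
tcp_pos: [0.4485, -0.1632, 0.0698]
orientation: [0.0, 0.068, 0.998, -0.0]
force: [-1.9, -2.9, 4.2]
opening: 0.0136
grasp_force: 25.0
```

Holding the post (opening 13.6 mm). Following the arc about the pivot.

Emit:
drive_tool(targets="-0.2 3.3 0 0.03;-0.2 5.5 0 0.05;-0.2 6 0 0.055;-0.2 6.6 0 0.06;-0.2 6.6 0 0.06;-0.2 6.6 0 0.06;-0.2 6.6 0 0.06;-0.2 6.6 0 0.06;-0.2 6.6 0 0.06;-0.2 6.6 0 0.06;0 0 0 0")

```text
clock: 8.75
tcp_pos: [0.4742, -0.1079, 0.0698]
orientation: [0.001, 0.34, 0.941, -0.0]
force: [1.1, -6.7, 2.4]
opening: 0.0138
grasp_force: 25.0
```

Emit:
drive_tool(targets="-0.2 6.6 0 0.06;-0.2 6.6 0 0.06;-0.2 6.6 0 0.06;-0.2 6.6 0 0.06;-0.2 6.6 0 0.06;-0.2 6.6 0 0.06;-0.2 6.6 0 0.06;-0.2 6.6 0 0.06;-0.2 6.6 0 0.06;-0.2 6.6 0 0.06;-0.2 6.6 0 0.06;-0.1 5.5 0 0.05;-0.1 4.4 0 0.04;0 0 0 0;0 0 0 0")

```text
clock: 10.0
tcp_pos: [0.5432, -0.0711, 0.0697]
orientation: [0.001, 0.659, 0.752, -0.002]
force: [-3.4, -16.6, 5.7]
opening: 0.0132
grasp_force: 25.0
```

Emit:
drive_tool(targets="-0.8 2.2 0 0.02;-0.5 2.2 0 0.02;-0.1 2.2 0 0.02;0 1.5 0 0.015;0 0 0 0;0 0 0 0")

```text
clock: 10.5
tcp_pos: [0.5507, -0.0706, 0.0697]
orientation: [-0.0, 0.687, 0.727, -0.001]
force: [-5.1, -9.2, 7.7]
opening: 0.0137
grasp_force: 25.0
```

Emit:
drive_tool(targets="-0.3 1 0 0.01;0 1 0 0.01;0 0 0 0;0 0 0 0;0 0 0 0")

```text
clock: 10.92
tcp_pos: [0.5525, -0.0705, 0.0697]
orientation: [-0.0, 0.694, 0.72, -0.001]
force: [-4.6, -7.3, 7.8]
opening: 0.0134
grasp_force: 25.0
```

Emit:
drive_tool(targets="0 1 0 0.005;0 1 0 0.005;0 0 0 0;0 0 0 0;0 0 0 0")

```text
clock: 11.33
tcp_pos: [0.5525, -0.0705, 0.0696]
orientation: [-0.002, 0.697, 0.717, -0.002]
force: [-11.1, -7.7, 14.0]
opening: 0.0136
grasp_force: 25.0
```

The TCP no longer advances and the force is rising, so the arm is at its stop, within 1 mm of the predicted post position (0.5527,-0.0698). One last look before handing in.

Run:
```python
from h import *
s=cam('side');b=s['img'][180:276,200:320,::-1]; cv2.imwrite('pics/c4.png',cv2.resize(b,(600,480),interpolation=cv2.INTER_CUBIC))
Rm=R.from_euler('z',.037).as_matrix();A=[]
for x in np.linspace(.012,.038,20):
  for y in np.linspace(-.058,.058,40):
    w=np.array([.553,-.080,0])+Rm@[x,y,.044]; z=px2w(s,*w2px(s,w))[2]
    if abs(z-.044)<.006:A.append([x,y,1,z])
A=np.array(A);print(len(A),np.linalg.lstsq(A[:,:3],A[:,3],rcond=None)[0])
q=state();print(q['force'],q['qvel'],q['grasp_force'])
```

```text
568 [ 0.01150919 -0.00457077  0.0441315 ]
[-11.98563474  -9.39670549  14.02881386] [-0.00013754 -0.00038125  0.00189834 -0.0002639   0.00139605  0.00126476] 25.024988651275635
```

View pics/c4.png

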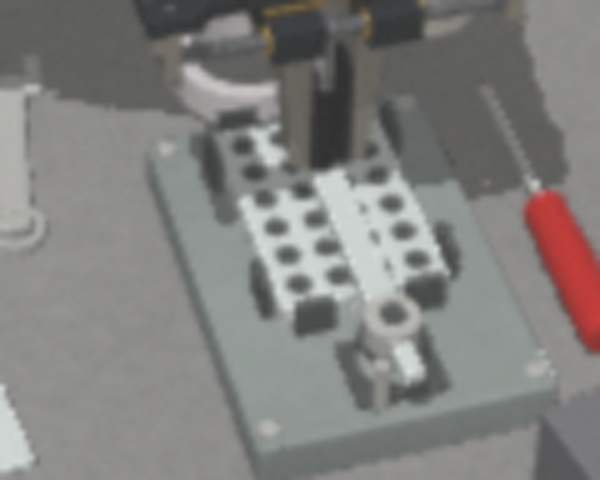

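The arm lies along +y over the level plate, from the pivot at (392,320) to the post held between the fingers at (330,130). The plate is seated and the bystanders are undisturbed.

```bash
python3 -c "
from h import *
print(workorder.sign_off())"
```

```text
the job is handed in; nothing more can be done
None
```

The plate is pressed level and fully down on its bed, the gripper is holding the arm at its stop, and the job is handed in; the sign-off gave no verdict.

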